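# Set a half-waxed cheese in the ripening tray, wax up

## Robot

A 7-joint arm with a two-finger parallel gripper is mounted at the origin on the work surface. World frame = base frame: x ahead of the robot, y to its left, z up, the work surface at z = 0. Lengths are in m, angles in rad, forces in N, time in s.
With the tool pointing down it reaches from about 0.425 to 0.925 m from the base axis. Payload 6.8 kg.
Tool frame: the origin (TCP) lies at the very end of the fingers, on their centre line; the grasp point (between the pads) lies bot.grip_depth behind it (bot.grip_depth is the distance from the TCP to the grasp point, in m); z points along the fingers, y is the line along which they close (so a half turn about z gives the same grasp; the last joint's range is limited). The gripper opens to 85 mm and grips with 20 to 120 N. Pads are 22 mm wide; open, the fingers measure 114 mm over their backs; the gripper's body (76 mm by 85 mm) begins 54 mm behind the grasp point. The pads swing forward as they close: fully open they stand 13 mm farther back than shut.
Start: joints at [1.111, 0.477, 0.022, 1.555, -0.011, 1.109, -0.083], TCP at [0.233, -0.634, 0.231] pointing down, gripper open.
Joint ranges: [-2.96, 2.96], [-0.34, 2.1], [-1.41, 1.46], [0.24, 2.44], [-1.37, 4.51], [0.17, 1.92], [-2.96, 2.96]. Speed limits (rad/s): [2.39, 2.39, 3.14, 3.14, 3.14, 3.14, 3.14].

## Interface

Orientations are given as a unit quaternion [w, x, y, z].
In Python, from station import bot gives the robot as it stands.
- The arm moves only by the tool send_rows, never from a script. Its arguments are lists of equal length, an entry for each row: "slide": the shift along the tool's x, y, z in mm, a list of three; "roll": the turn about the tool's z in degrees; "claw": the opening, from 0 (shut) to 1 (fully open). A call has exactly 8 rows; each row is the pose to reach, as a shift and turn from the pose commanded when the call began, along the tool's axes at that moment; what a row does not reach only later rows make up. A row lasts 1/12 s, in which the tool goes at most 41.7 mm and 7.16 degrees, less where a joint would pass 70% of its speed; a pose out of reach is approached as far as the arm can. A call with a gripper value outside its range is refused whole. The fingers move at their own pace and stop on an object; "force" is the grip in N (left out, the last holds). Time passes only in rows, so rows that repeat a pose let the fingers close, or fill a call up. It gives the time, the measured TCP pose, the force, the opening and the grip force at its end, in the units of the state.
- bot.get_obs(): the state, without advancing time (a new reading comes with each control period).
- bot.read_camera(name): name is "side" or "top"; returns the picture (400x640x3 uint8, red, green, blue); there is no depth.
- bot.camera_model(name): a dict with "camera_matrix" (3x3 intrinsics, pixels), "camera_from_world" (4x4, takes a point from world to camera coordinates). Camera axes: x right, y down, z forward; pixel columns grow to the right and rows downward; lengths in m; the calibration is good to about 2 mm. A picture is of the moment at which its call begins. camera_model takes no time and is no camera call.
- bot.hand_in(): hands the job in; it is judged then, once.
The state is a dict: "t": time; "q": joint angles; "joint_vel": joint speeds; "joint_torque": joint torques, N m; "eef_pos": TCP position; "tool_rot": TCP orientation; "contact_force": force on the tool from outside, world axes, zero at the start; "torque": the same for the moment, N m; "gripper_width": opening from 0.0 (shut) to 1.0 (fully open); "grasp_force": force on a finger pad.
Only numpy, scipy, OpenCV 4.12 (cv2) and the standard library are available. Lean on these libraries where they do the work, as an engineer would, in place of code of your own. Each camera call takes 0.05 s, during which the arm holds its last target. There are 200 camera calls.

## Task

Pull the tray of the wooden ripening cabinet out to its stop, then take the small cheese from the wire cradle and set it down gently, without dropping it, in the tray's empty pocket: flat on the pocket's floor, with its red waxed face up. Leave the tray fully out, the other cheese in its pocket, and the brush and the jar where they are.

Things in the scene. Friction and masses are not known exactly. Their poses are not given: they have to be found in the camera images.
- cheese: Small round cheese to place: rigid cylinder 62 mm in diameter, 44 mm high, 0.14 kg, pale yellow; one flat face and the 16 mm of rim next to it are coated in dark red wax. Origin at the middle of the cylinder; x is the cylinder's axis and points out of the waxed face. It starts on its rim in the cradle, axis level, origin 48 mm above the table.
- cradle: Fixed wire cradle on the table: a dark wooden base 75 x 60 mm, 8 mm thick, with two steel wires (10 mm thick, tops 23 mm above the table) that run along its x axis at y = +-20 mm and hold the cheese by its rim. Origin under the middle of the base; the waxed face looks roughly along its +x.
- tray_handle (a point): Middle of the tray's handle: a level steel bar 12 mm thick and 110 mm long, along the cabinet's y, 50 mm in front of the tray's front (44 mm free behind the bar), 124 mm above the table; a post at each end joins it to the tray. It moves with the tray. Axes as the cabinet's.
- tray: Pull-out wooden tray, 344 mm wide (y), 200 mm deep. Starts shut; slides 160 mm out along the cabinet's -x to a hard stop, 2 N friction. Two round pockets, 68 mm wide, 8 mm deep, 2 mm chamfer. Origin: middle of the underside of its front, 100 mm above the table. Its top is at z = 14 mm, pocket floors at z = 6 mm, top of the 12 mm thick front lip at z = 30 mm. Axes as the cabinet's.
- pocket_free (a point): Middle of the floor of the empty pocket, 106 mm above the table, 85 mm behind the tray's front and 85 mm to the cabinet's -y side. It moves with the tray, and is under the cabinet's roof (in part) until the tray is out. A cheese seated here has its middle 22 mm above this point.
- pocket_taken (a point): The same for the other pocket, on the +y side, which holds the other cheese.
- cabinet: Fixed wooden cabinet, 380 mm wide (y), 250 mm deep (x), its roof's top 168 mm above the table; the roof and high sides begin 65 mm behind the front face, and before them the tray lies open. Origin at table height under the middle of its front face; x points from the front into the cabinet.
- neighbour: The other cheese, of the same size and look, already seated in the other pocket with its waxed face up (x axis up; origin at its middle).
- brush: Hand brush lying loose on the table, beyond the cradle.
- jar: Closed jar standing loose on the table, 60 mm in diameter and 85 mm high; origin at the centre of its underside.
Things that resemble listed ones, but are neither listed nor needed, are in the scene too. What is shaped like the cheese but turquoise is not meant.

How it is judged:
On the way, in this order (a step that is already met when the one before it is completed fails the run):
1. the tray is pulled out to its stop (x of tray_handle in the frame of cabinet below -0.202 m), for 0.2 s.
2. the cheese is in the empty pocket, wax up (horizontal distance between cheese and pocket_free below 0.006 m and z of cheese in the frame of tray between 0.024 and 0.0315 m and angle between cheese's own x axis and vertical below 0.1 rad), for 0.2 s.
At the end, for the whole second after the job is handed in: The tray is out to within 10 mm of its stop; the cheese rests flat in the free pocket, within 6 mm of its centre, on its floor (middle 24 to 31.5 mm above the tray's underside), its waxed face up within 0.1 rad, at rest; the other cheese is still seated the same way in its own pocket (all of step 2 and x of tray_handle in the frame of cabinet below -0.2 m and horizontal distance between neighbour and pocket_taken below 0.006 m and z of neighbour in the frame of tray between 0.024 and 0.0315 m and angle between neighbour's own x axis and vertical below 0.1 rad and linear speed of cheese below 0.01 m/s); the robot touches nothing.
It fails at once if the brush or the jar is moved by more than 25 mm (distance of any of brush, jar from where it was at the start of the episode above 0.025 m).
It fails at once if the other cheese is tipped by more than 0.5 rad (angle between neighbour's own x axis and vertical above 0.5 rad).
It fails at once if the cheese is dropped (moves faster than 0.6 m/s with no finger on it: a free fall of about 20 mm) (contact force between cheese and the fingers below 0.05 N and linear speed of cheese above 0.6 m/s).
It also fails if it takes over 58 s, if anything falls off the work surface, if the arm or the gripper's body presses on something with over 40 N, if the wrist force passes 120 N, or if a joint passes its speed limit or range.

## Working session

There is one attempt and no reset: what is moved stays moved. The work goes in short steps, Python scripts to look and compute and a tool call to move; the robot and the scene stay as the last step left them, time stands still between calls to the robot, and variables do not carry over. Pictures are saved under pics/ and viewed, at most 10 in all, crops included, and the job is handed in when it is done.

Besides the shell and the picture viewer there is one more tool, called after "Emit:" by a JSON object that holds its "api" and its "payload". send_rows: Moves the arm, as the interface text tells. Its arguments: {"type":"object","properties":{"slide":{"type":"array","items":{"type":"array","items":{"type":"number"}}},"roll":{"type":"array","items":{"type":"number"}},"claw":{"type":"array","items":{"type":"number"}},"force":{"type":"number"}},"required":["slide","roll","claw"]}

```bash
mkdir -p pics; ls; python3 - <<'E'
from station import bot
import cv2
o=bot.get_obs()
for k,v in o.items(): print(k,v)
print(bot.grip_depth)
for n in("side","top"):
    cv2.imwrite(f"pics/{n}0.png",cv2.cvtColor(bot.read_camera(n),cv2.COLOR_RGB2BGR)); m=bot.camera_model(n);print(m)
E
```

```text
pics
t 0.0
q [ 1.11090088  0.47779552  0.02231437  1.55644823 -0.01149995  1.10928523
 -0.08310597]
joint_vel [-0.0001007   0.00132338  0.0008894  -0.00108155 -0.00115356 -0.00052074
  0.00013285]
joint_torque [ 3.73320800e-04 -5.96448433e+01  1.60819743e+00 -2.81192154e+01
  1.25901477e-02  9.37007018e-03 -3.50385824e-05]
eef_pos [ 0.23239312 -0.63310858  0.23032965]
tool_rot [-8.77545318e-04  9.84566094e-01  1.75010825e-01 -2.18290230e-04]
contact_force [-0.22968709  0.13540219 -0.81178249]
torque [-0.06830627  0.02967453 -0.02412389]
grasp_force 0.0
gripper_width 1.0031348428357354
0.0187
{'camera_matrix': array([[512.31424496,   0.        , 322.6082389 ],
       [  0.        , 512.31424496, 193.01618605],
       [  0.        ,   0.        ,   1.        ]]), 'camera_from_world': array([[-0.77024226, -0.63774799,  0.00208896,  0.3864099 ],
       [-0.47242111,  0.56836167, -0.6736344 ,  0.41853401],
       [ 0.4284217 , -0.51984855, -0.73906179,  0.96463648],
       [ 0.        ,  0.        ,  0.        ,  1.        ]])}
{'camera_matrix': array([[458.50060367,   0.        , 318.64361886],
       [  0.        , 458.50060367, 199.16243303],
       [  0.        ,   0.        ,   1.        ]]), 'camera_from_world': array([[-0.01723546, -0.99958883,  0.02291543, -0.09460008],
       [-0.98799801,  0.01350805, -0.15387483,  0.5894984 ],
       [ 0.15350202, -0.0252925 , -0.98782459,  1.17319395],
       [ 0.        ,  0.        ,  0.        ,  1.        ]])}
```

View pics/top0.png

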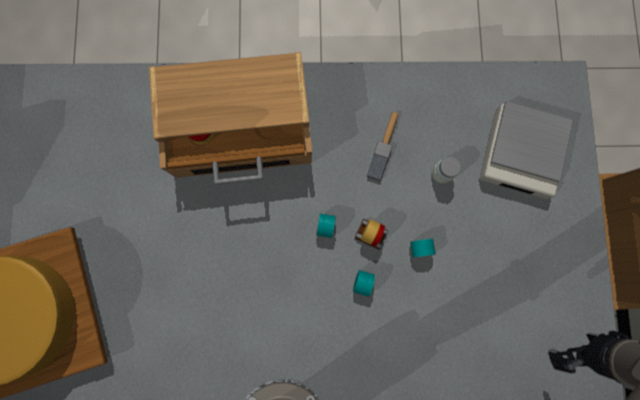

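View pics/side0.png

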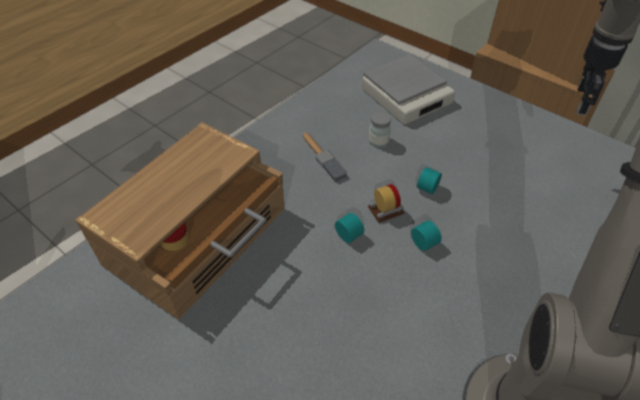

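The top view shows the cabinet (front facing the robot, handle bar about (215–262,178)), the brush (383,150) and the jar (445,170). There are four cylinder-shaped candidates in the top view: (371,232) yellow and red in a wire cradle, and turquoise ones at (326,226), (364,283) and (422,247). Only (371,232) has the right colours and sits in the cradle. I'll confirm it in an enlarged crop.

```bash
python3 - <<'E'
import cv2,numpy as np
t=cv2.imread("pics/top0.png");s=cv2.imread("pics/side0.png")
def c(i,x,y,w,h,f):return cv2.resize(i[y:y+h,x:x+w],None,fx=f,fy=f,interpolation=cv2.INTER_CUBIC)
a=c(t,336,200,70,60,5.7);b=c(s,350,170,70,60,5.7)
cv2.imwrite("pics/ch.png",np.hstack([a,b]))
cv2.imwrite("pics/cab.png",np.hstack([c(t,145,45,180,150,2.2),c(s,80,118,210,200,1.9)[:330,:]]))
E
```

```text
(no output)
```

View pics/ch.png

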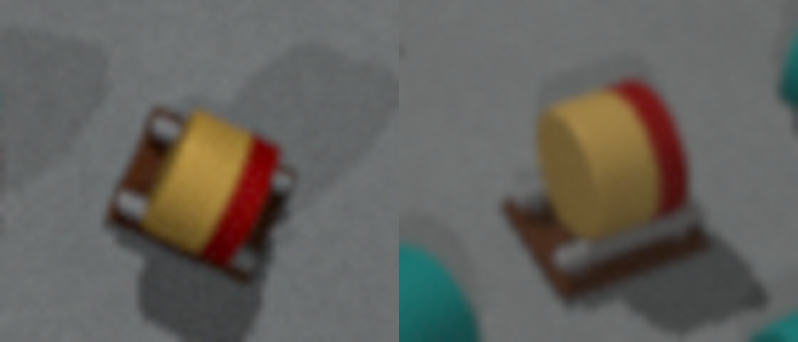

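View pics/cab.png

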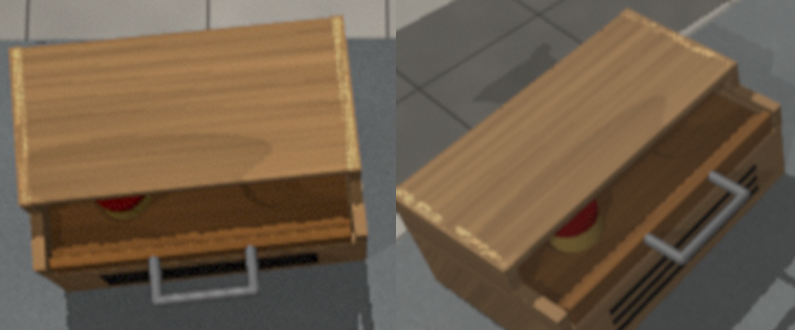

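Confirmed: the crop shows the yellow cheese at top (371,232) and side (387,197). It lies on its rim on the steel wires, with the red wax towards lower right in the top view. The cabinet crop gives clear roof corners and handle-bar ends, so I'll fit both poses.

```bash
cat > h.py <<'E'
import cv2,numpy as np
from station import bot
from scipy.optimize import least_squares,minimize
M={n:bot.camera_model(n) for n in("top","side")}
def proj(n,P):
    T=M[n]["camera_from_world"];p=np.atleast_2d(P)@T[:3,:3].T+T[:3,3];p=p@M[n]["camera_matrix"].T
    return p[:,:2]/p[:,2:]
def place(v,L):
    c,s=np.cos(v[2]),np.sin(v[2]);L=np.array(L,float)
    return np.c_[v[0]+c*L[:,0]-s*L[:,1],v[1]+s*L[:,0]+c*L[:,1],L[:,2]]
def grab(n,f):
    i=cv2.cvtColor(bot.read_camera(n),cv2.COLOR_RGB2BGR);cv2.imwrite(f"pics/{f}.png",i);return i
def masks(img):
    h=cv2.cvtColor(img,cv2.COLOR_BGR2HSV)
    red=((h[...,0]<8)|(h[...,0]>172))&(h[...,1]>150)&(h[...,2]>70)
    yel=(h[...,0]>14)&(h[...,0]<30)&(h[...,1]>100)&(h[...,2]>110)
    return red,yel
E
python3 - <<'E'
from h import *
L=[[.25,.19,.168],[.25,-.19,.168],[.065,-.19,.168],[.065,.19,.168],[-.05,.052,.124],[-.05,-.052,.124]]
px={"top":[[149.5,66.8],[300,52.3],[308.6,122.3],[154.1,138.6],[216.4,180.5],[260,175.9]],
"side":[[80.5,218],[202,123.3],[260,151.7],[135.8,260],[231,253.8],[263.7,218]]}
for ns in (["top"],["side"],["top","side"]):
    f=lambda v:np.concatenate([(proj(n,place(v,L))-px[n]).ravel() for n in ns])
    r=least_squares(f,[.75,.1,0.05],loss="soft_l1");print(ns,r.x,np.round(f(r.x),1))
v=r.x
print("handle",place(v,[[-.05,0,.124]]),"pocket out",place(v,[[.085-.16,-.085,.106]]))
# cheese
obs={}
for n in("top","side"):
    img=cv2.imread(f"pics/{n}0.png");red,yel=masks(img)
    c=(371,232) if n=="top" else (387,197)
    w=np.zeros(red.shape,bool);w[c[1]-28:c[1]+28,c[0]-28:c[0]+28]=1
    obs[n]=((red&w),(yel&w));print(n,[m.sum() for m in obs[n]],[np.argwhere(m).mean(0)[::-1] for m in obs[n]])
a=np.linspace(0,2*np.pi,60)
def hull(n,v,x0,x1):
    pts=np.vstack([place(v,np.c_[np.full(60,x),.031*np.cos(a),.048+.031*np.sin(a)]) for x in(x0,x1)])
    q=proj(n,pts);m=np.zeros((400,640),np.uint8)
    cv2.fillConvexPoly(m,np.round(cv2.convexHull(q.astype(np.float32))*256).astype(np.int32),255,cv2.LINE_AA,8);return m/255.
def cost(v):
    c=0
    for n in obs:
        r,y=obs[n]; c+=np.abs(hull(n,v,-.022,.022)-(r|y)).sum()
        # red/yellow mean separation
        c+=8*abs(np.argwhere(hull(n,v,.006,.022)>.5).mean(0)-np.argwhere(r).mean(0)).sum() if n=="top" else 0
    return c
from scipy.optimize import differential_evolution as de
T=M["top"]["camera_from_world"];Ki=np.linalg.inv(M["top"]["camera_matrix"])
d=T[:3,:3].T@Ki@[371,232,1];o=-T[:3,:3].T@T[:3,3];g=o+d*(.055-o[2])/d[2];print(g)
r=de(cost,[(g[0]-.03,g[0]+.03),(g[1]-.03,g[1]+.03),(-3,0)],seed=0,maxiter=40);print("cheese",r.x,r.fun)
for n in obs:print(hull(n,r.x,-.022,.022).sum(),np.argwhere(hull(n,r.x,-.022,.022)>.5).mean(0)[::-1],np.argwhere(obs[n][0]|obs[n][1]).mean(0)[::-1])
E
```

```text
['top'] [0.67815196 0.10227144 0.09818718] [-0.8 -0.3  0.9 -0.7  0.5 -0.4 -0.9 -0.5  1.3  1.3 -0.6  1.3]
['side'] [0.67880557 0.10205323 0.08813551] [-4.9  0.4  0.8 -1.6  0.3 -1.1  0.6  0.2  0.2 -0.6 -0.8  3.2]
['top', 'side'] [0.67845242 0.10217814 0.09269863] [-0.3 -0.9  1.5 -0.5  0.7 -0.1 -0.7 -1.   1.2  1.  -0.7  1.3 -5.   1.1
  0.3 -1.4  0.1 -1.1  0.9  0.7  0.4 -0.4 -0.7  3.2]
handle [[0.62866709 0.09754984 0.124     ]] pocket out [[0.61164253 0.01060064 0.106     ]]
top [np.int64(109), np.int64(225)] [array([378.66972477, 235.09174312]), array([371.02222222, 230.15111111])]
side [np.int64(90), np.int64(211)] [array([395.31111111, 194.45555556]), array([385.72511848, 194.20853081])]
[ 0.49774037 -0.23919584  0.055     ]
cheese [ 0.50060917 -0.24995423 -2.39232624] 459.34483219418786
460.8745098039215 [374.93318966 231.04310345] [373.51796407 231.76347305]
578.6470588235295 [387.21896552 196.07068966] [388.59136213 194.28239203]
```

```bash
cat > fit.py <<'E'
from h import *
from scipy.optimize import differential_evolution as de
a=np.linspace(0,2*np.pi,60)
obs={}
for n in("top","side"):
    img=cv2.imread(f"pics/{n}0.png");h=cv2.cvtColor(img,cv2.COLOR_BGR2HSV)
    c=(371,232) if n=="top" else (387,197)
    w=np.zeros(h.shape[:2],bool);w[c[1]-28:c[1]+28,c[0]-28:c[0]+28]=1
    red=w&((h[...,0]<8)|(h[...,0]>170))&(h[...,1]>165)&(h[...,2]>60)
    yel=w&(h[...,0]>=13)&(h[...,0]<32)&(h[...,1]>85)&(h[...,2]>85)
    k=np.ones((3,3),np.uint8)
    obs[n]=(red,yel);print(n,red.sum(),yel.sum())
def hull(n,v,x0,x1):
    pts=np.vstack([place(v,np.c_[np.full(60,x),.031*np.cos(a),.048+.031*np.sin(a)]) for x in(x0,x1)])
    m=np.zeros((400,640),np.uint8)
    cv2.fillConvexPoly(m,np.round(cv2.convexHull(proj(n,pts).astype(np.float32))*256).astype(np.int32),255,cv2.LINE_AA,8);return m/255.
def model(n,v):
    T=M[n]["camera_from_world"];cam=-T[:3,:3].T@T[:3,3]
    W=hull(n,v,-.022,.022)
    front=(cam-[v[0],v[1],.048])@[np.cos(v[2]),np.sin(v[2]),0]>.006
    if front: R=hull(n,v,.006,.022);return R,W-R*W
    Y=hull(n,v,-.022,.006);return W*(1-Y),Y
def cost(v):
    return sum(np.abs(m-o).sum() for n in obs for m,o in zip(model(n,v),obs[n]))
if __name__=="__main__":
    r=de(cost,[(.46,.54),(-.28,-.20),(-2.8,-1.2)],seed=0,maxiter=60);print("cheese",r.x,r.fun)
    out=[]
    for n in obs:
        img=cv2.imread(f"pics/{n}0.png");R,Y=model(n,r.x);c=(371,232) if n=="top" else (387,197)
        sl=np.s_[c[1]-28:c[1]+28,c[0]-28:c[0]+28]
        up=lambda x:cv2.resize(x[sl],None,fx=6,fy=6,interpolation=cv2.INTER_NEAREST)
        o=up(img)
        for m in(R,Y):
            cs,_=cv2.findContours(up((m>.5).astype(np.uint8)),0,1);cv2.drawContours(o,cs,-1,(255,0,255),1)
        out.append(o)
        print([ (m.sum(),np.argwhere(m>.5).mean(0)-np.argwhere(q).mean(0)) for m,q in zip((R,Y),obs[n])])
    cv2.imwrite("pics/fit.png",np.hstack(out))
E
python3 fit.py
```

```text
top 112 278
side 88 419
cheese [ 0.49794927 -0.24487136 -2.09964236] 275.9759169550173
[(np.float64(163.52278354479049), array([-0.03530579,  0.276669  ])), (np.float64(327.99607843137255), array([-0.20794898, -0.01908902]))]
[(np.float64(173.3433294886582), array([0.28900112, 0.63987093])), (np.float64(486.9843137254902), array([-0.03052843, -0.38325256]))]
```

View pics/fit.png

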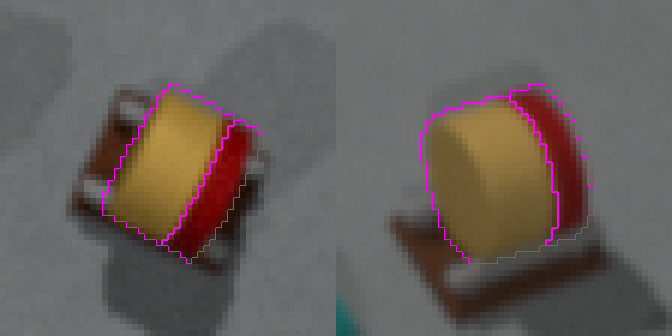

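The fitted outlines match both views, so the cheese is at (0.498, -0.245) with its wax facing yaw -2.10. The moves have only a slide and a roll about the vertical, so I can't tilt the tool. To turn the wax up, I'll grip the rim near the waxed end so the cheese can pivot between the pads. First I'll hook the handle with closed fingers.

```bash
cat >> h.py <<'E'
from scipy.spatial.transform import Rotation as Ro
CAB=np.array([.6784,.1022,.0935])
def go(pos,yaw=None):
    "slide (mm) and roll (deg) from the present pose to pos, tool x at yaw (deg)"
    o=bot.get_obs();q=o["tool_rot"];R=Ro.from_quat([q[1],q[2],q[3],q[0]]).as_matrix()
    y=np.degrees(np.arctan2(R[1,0],R[0,0]))
    print("t",round(o["t"],2),"tcp",np.round(o["eef_pos"],4),"yaw",round(y,2),"F",np.round(o["contact_force"],1),"-> slide",np.round(R.T@(np.array(pos)-o["eef_pos"])*1e3,1),
      "roll",None if yaw is None else round((y-yaw+180)%360-180,1))
E
python3 - <<'E'
from h import *
p=place(CAB,[[-.022,0,.23]])[0];print(p); go(p,np.degrees(CAB[2])); go([p[0],p[1],.1])
E
```

```text
[0.65649609 0.100146   0.23      ]
t 0.1 tcp [ 0.2324 -0.6332  0.2304] yaw 20.16 F [0.5 0.  0.2] -> slide [ 650.8 -542.3    1.2] roll 14.8
t 0.1 tcp [ 0.2324 -0.6332  0.2304] yaw 20.16 F [0.5 0.  0.2] -> slide [ 650.9 -542.1  131.2] roll None
```

Emit:
{"api": "send_rows", "payload": {"slide": [[30,-25,0],[61,-51,0],[92,-77,0],[123,-102,0],[154,-128,0],[185,-154,0],[216,-180,0],[246,-205,0]], "roll": [0,0,0,0,0,0,0,0], "claw": [0,0,0,0,0,0,0,0]}}

```text
t: 0.77
eef_pos: [0.3934, -0.3543, 0.2311]
tool_rot: [-0.0, 0.985, 0.175, -0.0]
contact_force: [-0.1, 0.1, -0.7]
gripper_width: -0.001
grasp_force: 0.0
```

Emit:
{"api": "send_rows", "payload": {"slide": [[31,-26,0],[62,-52,0],[93,-77,0],[124,-103,0],[155,-129,0],[186,-155,0],[217,-181,0],[246,-205,0]], "roll": [2,4,6,8,10,12,14,15], "claw": [0,0,0,0,0,0,0,0]}}

```text
t: 1.43
eef_pos: [0.5537, -0.0768, 0.2312]
tool_rot: [-0.0, 0.999, 0.044, -0.0]
contact_force: [1.0, -1.1, -0.8]
gripper_width: -0.002
grasp_force: 0.0
```

```bash
python3 - <<'E'
from h import *
p=place(CAB,[[-.022,0,.23]])[0]; go(p,np.degrees(CAB[2]))
E
```

```text
t 1.43 tcp [ 0.5537 -0.0768  0.2312] yaw 5.09 F [ 1.  -1.1 -0.8] -> slide [ 118.1 -167.1    1.2] roll -0.3
```

Emit:
{"api": "send_rows", "payload": {"slide": [[20,-28,0],[40,-57,0],[60,-85,0],[80,-114,0],[100,-142,0],[118,-167,0],[118,-167,20],[118,-167,40]], "roll": [0,0,0,0,0,0,0,0], "claw": [0,0,0,0,0,0,0,0]}}

```text
t: 2.1
eef_pos: [0.6568, 0.1012, 0.1913]
tool_rot: [-0.001, 0.999, 0.047, 0.001]
contact_force: [-0.4, -0.3, -0.1]
gripper_width: -0.002
grasp_force: 0.0
```

```bash
python3 - <<'E'
from h import *
p=place(CAB,[[-.022,0,.1]])[0]; go(p,np.degrees(CAB[2]))
E
```

```text
t 2.1 tcp [0.6568 0.1012 0.1913] yaw 5.39 F [-0.4 -0.3 -0.1] -> slide [-0.6  1.2 91.3] roll 0.0
```

Emit:
{"api": "send_rows", "payload": {"slide": [[0,0,15],[0,0,30],[0,0,45],[0,0,60],[0,0,75],[0,0,90],[0,0,90],[-8,0,90]], "roll": [0,0,0,0,0,0,0,0], "claw": [0,0,0,0,0,0,0,0]}}

```text
t: 2.77
eef_pos: [0.6479, 0.0968, 0.1005]
tool_rot: [0.0, 0.999, 0.045, -0.001]
contact_force: [-0.2, -0.3, 0.0]
gripper_width: 0.0
grasp_force: 0.0
```

Emit:
{"api": "send_rows", "payload": {"slide": [[-10,0,0],[-20,0,0],[-30,0,0],[-40,0,0],[-50,0,0],[-60,0,0],[-70,0,0],[-80,0,0]], "roll": [0,0,0,0,0,0,0,0], "claw": [0,0,0,0,0,0,0,0]}}

```text
t: 3.43
eef_pos: [0.5677, 0.0896, 0.1019]
tool_rot: [0.0, 0.999, 0.045, 0.001]
contact_force: [2.9, -0.6, 2.6]
gripper_width: -0.003
grasp_force: 1.5
```

Emit:
{"api": "send_rows", "payload": {"slide": [[-12,0,0],[-24,0,0],[-36,0,0],[-48,0,0],[-60,0,0],[-70,0,0],[-78,0,0],[-82,0,0]], "roll": [0,0,0,0,0,0,0,0], "claw": [0,0,0,0,0,0,0,0]}}

```text
t: 4.1
eef_pos: [0.4865, 0.0824, 0.1015]
tool_rot: [-0.0, 0.999, 0.045, 0.001]
contact_force: [13.2, -0.0, -8.2]
gripper_width: 0.0
grasp_force: 5.9
```

Emit:
{"api": "send_rows", "payload": {"slide": [[-2,0,0],[-4,0,0],[-4,0,0],[-4,0,0],[-4,0,0],[2,0,0],[6,0,0],[10,0,0]], "roll": [0,0,0,0,0,0,0,0], "claw": [0,0,0,0,0,0,0,0]}}

```text
t: 4.77
eef_pos: [0.4955, 0.0835, 0.1008]
tool_rot: [0.0, 0.999, 0.045, -0.001]
contact_force: [0.3, -0.5, -0.0]
gripper_width: 0.0
grasp_force: 0.0
```

Emit:
{"api": "send_rows", "payload": {"slide": [[0,0,-20],[0,0,-40],[0,0,-60],[0,0,-80],[0,0,-100],[0,-30,-110],[0,-60,-110],[0,-90,-110]], "roll": [0,0,0,0,0,0,0,0], "claw": [0,0,0,0,0,0,0,0]}}

```text
t: 5.43
eef_pos: [0.488, 0.1738, 0.212]
tool_rot: [-0.0, 0.999, 0.044, 0.0]
contact_force: [0.6, 0.2, 0.4]
gripper_width: 0.002
grasp_force: 0.0
```

```bash
python3 - <<'E'
from h import *
i=grab("top","top1")
v=CAB
print("handle out px",proj("top",place(v,[[-.21,.052,.124],[-.21,-.052,.124]])),"pocket px",proj("top",place(v,[[-.075,-.085,.106],[-.075,.085,.15]])))
j=grab("side","side1")
print("side pocket px",proj("side",place(v,[[-.075,-.085,.106],[-.21,-.052,.124]])))
a=cv2.resize(i[110:260,140:340],None,fx=2,fy=2,interpolation=cv2.INTER_CUBIC);b=cv2.resize(j[120:340,100:360],None,fx=1.53,fy=1.36,interpolation=cv2.INTER_CUBIC)[:300]
cv2.imwrite("pics/out.png",np.hstack([a,b]))
p=[.498,-.245,.15]; c=np.array([np.cos(-2.1),np.sin(-2.1),0])
go(np.array(p)+.022*c,59.7)
E
```

```text
handle out px [[222.69920551 245.62115943]
 [265.25140548 240.96211591]] pocket px [[273.95070737 186.9348274 ]
 [202.69804788 191.00013242]]
side pocket px [[281.70827874 221.78348243]
 [323.47116129 255.12105202]]Traceback (most recent call last):
  File "<stdin>", line 8, in <module>
    return _nx.concatenate(arrs, 1, dtype=dtype, casting=casting)
           ~~~~~~~~~~~~~~~^^^^^^^^^^^^^^^^^^^^^^^^^^^^^^^^^^^^^^^
ValueError: all the input array dimensions except for the concatenation axis must match exactly, but along dimension 0, the array at index 0 has size 300 and the array at index 1 has size 299
```

```bash
python3 - <<'E'
from h import *
c=np.array([np.cos(-2.1),np.sin(-2.1),0])
p=np.array([.498,-.245,.15])
go(p+.022*c,59.7)
i=cv2.imread("pics/top1.png")
cv2.imwrite("pics/out.png",cv2.resize(i[100:260,130:340],None,fx=3.6,fy=3.6,interpolation=cv2.INTER_CUBIC))
E
```

```text
t 5.53 tcp [0.4865 0.1788 0.2115] yaw 5.62 F [-1.4 -0.1 -0.3] -> slide [-42.9 440.9  60.2] roll -54.1
```

View pics/out.png

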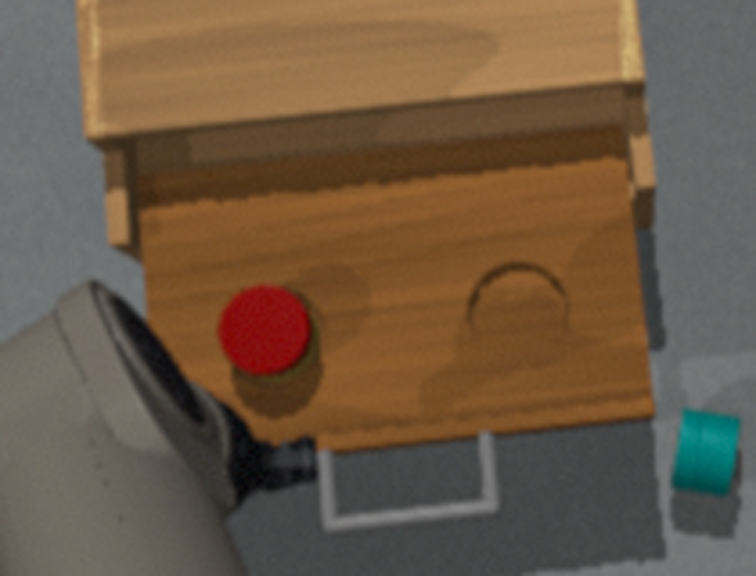

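The crop shows the tray fully out: the bar spans about (221,245)–(267,240), as predicted for the stop. The other cheese is seated at (203.6,191.7), and the empty pocket is centred near (274,187), matching the model. Next, the cheese.

Emit:
{"api": "send_rows", "payload": {"slide": [[-4,35,0],[-8,70,0],[-12,105,0],[-16,140,0],[-20,175,0],[-23,210,0],[-26,245,0],[-29,280,0]], "roll": [-4,-8,-12,-16,-20,-23,-25,-27], "claw": [1,1,1,1,1,1,1,1], "force": 20}}

```text
t: 6.2
eef_pos: [0.4833, -0.1104, 0.2109]
tool_rot: [-0.0, 0.961, 0.278, -0.001]
contact_force: [1.5, 0.7, 0.5]
gripper_width: 1.0
grasp_force: 0.0
```

```bash
python3 - <<'E'
from h import *
c=np.array([np.cos(-2.1),np.sin(-2.1),0])
p=np.array([.498,-.245,.15])
go(p+.022*c,59.7)
E
```

```text
t 6.2 tcp [ 0.4833 -0.1104  0.2109] yaw 32.26 F [1.5 0.7 0.5] -> slide [-78.9 131.9  60.9] roll -27.4
```

Emit:
{"api": "send_rows", "payload": {"slide": [[-16,26,0],[-32,53,0],[-48,80,10],[-64,106,25],[-77,130,45],[-77,130,60],[-77,130,60],[-77,130,60]], "roll": [-5,-10,-15,-20,-25,-27.5,-27.5,-27.5], "claw": [1,1,1,1,1,1,1,1]}}

```text
t: 6.87
eef_pos: [0.4874, -0.2589, 0.1503]
tool_rot: [-0.002, 0.868, 0.497, -0.001]
contact_force: [-0.2, 0.9, 0.7]
gripper_width: 1.001
grasp_force: 0.0
```

```bash
python3 - <<'E'
from h import *
c=np.array([np.cos(-2.1),np.sin(-2.1),0])
p=np.array([.498,-.245,.026])
go(p+.022*c,59.7)
E
```

```text
t 6.87 tcp [ 0.4874 -0.2589  0.1503] yaw 59.56 F [-0.2  0.9  0.7] -> slide [ -4.7   2.6 124.3] roll -0.1
```

Emit:
{"api": "send_rows", "payload": {"slide": [[-3,2,25],[-5,3,50],[-5,3,75],[-5,3,95],[-5,3,110],[-5,3,119],[-5,3,124],[-5,3,124]], "roll": [0,0,0,0,0,0,0,0], "claw": [1,1,1,1,1,1,1,1]}}

```text
t: 7.53
eef_pos: [0.4889, -0.2646, 0.0274]
tool_rot: [-0.0, 0.867, 0.498, 0.0]
contact_force: [0.3, 0.0, -0.1]
gripper_width: 0.999
grasp_force: 0.0
```

Emit:
{"api": "send_rows", "payload": {"slide": [[0,0,0],[0,0,0],[0,0,0],[0,0,0],[0,0,0],[0,0,0],[0,0,0],[0,0,0]], "roll": [0,0,0,0,0,0,0,0], "claw": [0.9,0.8,0.7,0.6,0.6,0.6,0.6,0.6], "force": 20}}

```text
t: 8.2
eef_pos: [0.4871, -0.2648, 0.0282]
tool_rot: [-0.001, 0.868, 0.497, -0.001]
contact_force: [-6.3, 2.6, 7.7]
gripper_width: 0.717
grasp_force: 19.7
```

Emit:
{"api": "send_rows", "payload": {"slide": [[0,0,-5],[0,0,-12],[0,0,-22],[0,0,-37],[0,0,-57],[0,0,-80],[0,0,-100],[0,0,-120]], "roll": [0,0,0,0,0,0,0,0], "claw": [0.6,0.6,0.6,0.6,0.6,0.6,0.6,0.6]}}

```text
t: 8.87
eef_pos: [0.4891, -0.2656, 0.1497]
tool_rot: [0.001, 0.868, 0.497, 0.001]
contact_force: [0.5, -0.1, -2.0]
gripper_width: 0.718
grasp_force: 22.2
```

```bash
python3 - <<'E'
from h import *
i=grab("side","side2");u,v=proj("side",bot.get_obs()["eef_pos"])[0].astype(int);print(u,v)
j=grab("top","top2");a,b=proj("top",bot.get_obs()["eef_pos"])[0].astype(int);print(a,b)
f=lambda i,u,v:cv2.resize(i[max(0,v-40):max(0,v-40)+80,u-40:u+40],(400,400),interpolation=cv2.INTER_CUBIC)
cv2.imwrite("pics/held.png",np.hstack([f(i,u,v),f(j,a,b)]))
go([0,0,0])
E
```

```text
398 163
387 231
t 8.97 tcp [ 0.4913 -0.2666  0.1517] yaw 59.63 F [ 0. -0. -1.] -> slide [ -18.4 -559.8  147.2] roll None
```

View pics/held.png

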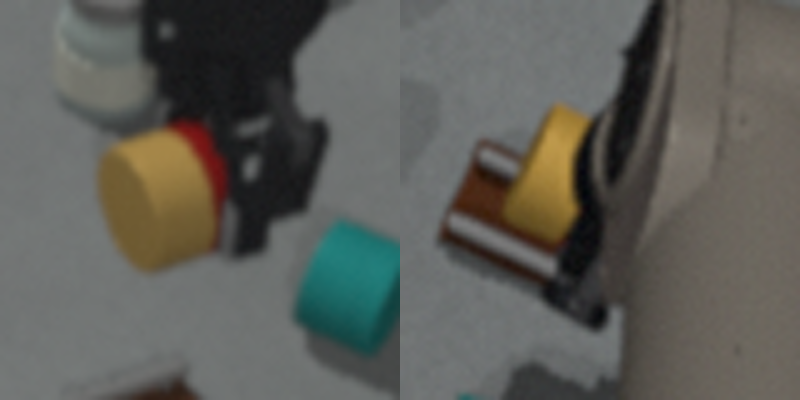

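The side crop shows the cheese held near its waxed end, axis still level, with the unwaxed face free; gravity alone didn't swing it. I'll turn it by pushing the unwaxed face over the front edge of the roof.

Emit:
{"api": "send_rows", "payload": {"slide": [[0,0,-15],[0,0,-30],[0,0,-45],[0,0,-60],[0,0,-60],[0,0,-60],[0,0,-60],[0,0,-60]], "roll": [7,14,21,28,35,42,49,54.3], "claw": [0.6,0.6,0.6,0.6,0.6,0.6,0.6,0.6]}}

```text
t: 9.63
eef_pos: [0.4883, -0.2653, 0.2069]
tool_rot: [-0.0, 0.999, 0.044, -0.0]
contact_force: [0.4, 0.4, -0.9]
gripper_width: 0.718
grasp_force: 22.6
```

```bash
python3 - <<'E'
from h import *
go(place(CAB,[[.001,0,.168]])[0],5.36)
E
```

```text
t 9.63 tcp [ 0.4883 -0.2653  0.2069] yaw 5.01 F [ 0.4  0.4 -0.9] -> slide [ 222.4 -349.5   38.9] roll -0.4
```

Emit:
{"api": "send_rows", "payload": {"slide": [[18,-29,0],[37,-58,0],[56,-87,0],[74,-117,0],[93,-146,0],[111,-175,0],[130,-204,0],[148,-232,0]], "roll": [0,0,0,0,0,0,0,0], "claw": [0.6,0.6,0.6,0.6,0.6,0.6,0.6,0.6]}}

```text
t: 10.3
eef_pos: [0.6146, -0.0188, 0.2067]
tool_rot: [-0.0, 0.999, 0.047, -0.0]
contact_force: [-0.2, 0.4, -1.8]
gripper_width: 0.718
grasp_force: 22.6
```

Emit:
{"api": "send_rows", "payload": {"slide": [[17,-28,0],[35,-56,0],[52,-84,0],[72,-116,5],[72,-116,18],[72,-116,32],[72,-116,40],[72,-116,40]], "roll": [0,0,0,0,0,0,0,0], "claw": [0.6,0.6,0.6,0.6,0.6,0.6,0.6,0.6]}}

```text
t: 10.97
eef_pos: [0.6733, 0.1007, 0.1642]
tool_rot: [0.001, 0.999, 0.047, -0.003]
contact_force: [-0.7, 0.3, -1.6]
gripper_width: 0.716
grasp_force: 22.7
```

```bash
python3 - <<'E'
from h import *
go(place(CAB,[[.001,0,.168]])[0],5.36)
i=grab("side","side3");u,v=proj("side",bot.get_obs()["eef_pos"])[0].astype(int);print(u,v)
cv2.imwrite("pics/roof.png",cv2.resize(i[v-60:v+50,u-70:u+70],None,fx=5,fy=5,interpolation=cv2.INTER_CUBIC))
E
```

```text
t 10.97 tcp [0.6733 0.1007 0.1642] yaw 5.34 F [-0.7  0.3 -1.6] -> slide [ 6.2 -1.  -3.8] roll -0.0
229 214
```

View pics/roof.png

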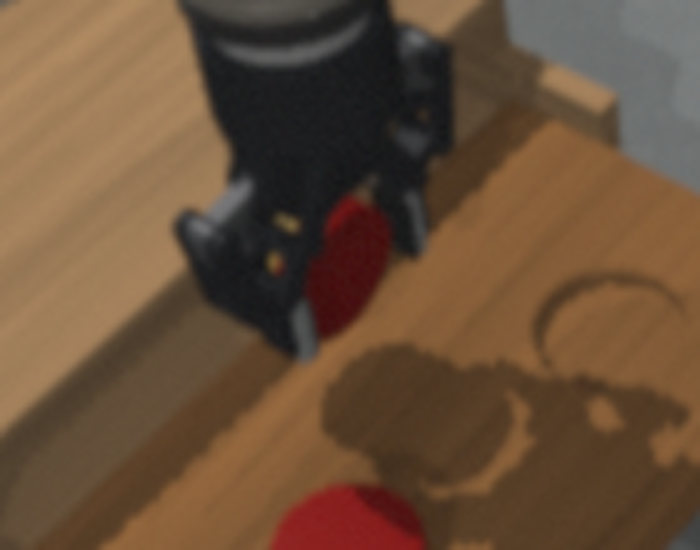

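The waxed face shows between the pads, pointing at the robot, and the unwaxed face points at the roof edge. Now I'll roll it over the edge slowly.

Emit:
{"api": "send_rows", "payload": {"slide": [[10,0,0],[20,0,0],[25,0,0],[28,0,-3],[32,0,-8],[36,0,-12],[40,0,-16],[40,0,-16]], "roll": [0,0,0,0,0,0,0,0], "claw": [0.6,0.6,0.6,0.6,0.6,0.6,0.6,0.6]}}

```text
t: 11.68
eef_pos: [0.7156, 0.1053, 0.1847]
tool_rot: [-0.0, 0.999, 0.046, 0.001]
contact_force: [-5.8, 0.6, 2.3]
gripper_width: 0.715
grasp_force: 22.9
```

Emit:
{"api": "send_rows", "payload": {"slide": [[5,0,-2],[10,0,-4],[16,0,-5],[21,0,-6],[27,0,-6],[32,0,-5],[38,0,-4],[43,0,-2]], "roll": [0,0,0,0,0,0,0,0], "claw": [0.6,0.6,0.6,0.6,0.6,0.6,0.6,0.6]}}

```text
t: 12.35
eef_pos: [0.7583, 0.1097, 0.1871]
tool_rot: [-0.0, 0.999, 0.047, 0.001]
contact_force: [-3.9, 0.8, 6.6]
gripper_width: 0.713
grasp_force: 29.5
```

Emit:
{"api": "send_rows", "payload": {"slide": [[5,0,1],[10,0,2],[15,0,3],[20,0,4],[20,0,4],[20,0,4],[20,0,4],[20,0,4]], "roll": [0,0,0,0,0,0,0,0], "claw": [0.6,0.6,0.6,0.6,0.6,0.6,0.6,0.6]}}

```text
t: 13.02
eef_pos: [0.7789, 0.1108, 0.1819]
tool_rot: [0.0, 0.999, 0.047, 0.002]
contact_force: [2.3, 0.0, 1.9]
gripper_width: 0.717
grasp_force: 30.8
```

```bash
python3 - <<'E'
from h import *
go([0,0,0])
i=grab("side","side4");u,v=proj("side",bot.get_obs()["eef_pos"])[0].astype(int)
j=grab("top","top4");a,b=proj("top",bot.get_obs()["eef_pos"])[0].astype(int);print(u,v,a,b)
f=lambda i,u,v:cv2.resize(i[max(0,v-40):max(0,v-40)+80,u-40:u+40],(400,400),interpolation=cv2.INTER_CUBIC)
cv2.imwrite("pics/up.png",np.hstack([f(i,u,v),f(j,a,b)]))
E
```

```text
t 13.02 tcp [0.7789 0.1108 0.1819] yaw 5.33 F [2.3 0.  1.9] -> slide [-786.4   37.9  179.6] roll None
191 188 229 113
```

View pics/up.png

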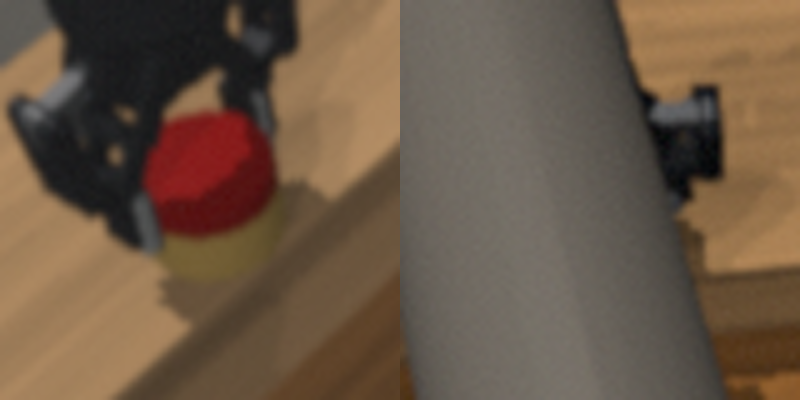

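The side crop shows the cheese flat on the roof, red wax up, between the pads. I'll let go, clear the view and measure it, so I can regrip it centred for an accurate placing.

Emit:
{"api": "send_rows", "payload": {"slide": [[0,0,0],[0,0,0],[0,0,0],[0,0,0],[0,0,-15],[0,0,-35],[0,0,-60],[0,0,-80]], "roll": [0,0,0,0,0,0,0,0], "claw": [0.8,0.9,1,1,1,1,1,1]}}

```text
t: 13.78
eef_pos: [0.7776, 0.1113, 0.2625]
tool_rot: [-0.0, 0.999, 0.047, -0.0]
contact_force: [0.5, -0.6, 0.8]
gripper_width: 1.0
grasp_force: 0.0
```

Emit:
{"api": "send_rows", "payload": {"slide": [[-10,30,0],[-20,60,0],[-30,90,0],[-40,125,0],[-50,160,0],[-60,195,0],[-70,230,0],[-80,260,0]], "roll": [0,0,0,0,0,0,0,0], "claw": [1,1,1,1,1,1,1,1]}}

```text
t: 14.45
eef_pos: [0.7214, -0.1581, 0.2612]
tool_rot: [0.0, 0.999, 0.046, -0.0]
contact_force: [-0.1, -0.5, -0.9]
gripper_width: 1.006
grasp_force: 0.0
```

```bash
cat > disk.py <<'E'
from h import *
a=np.linspace(0,2*np.pi,60)
def hullm(n,x,y,z0,z1):
    P=np.vstack([np.c_[x+.031*np.cos(a),y+.031*np.sin(a),np.full(60,z)] for z in(z0,z1)])
    m=np.zeros((400,640),np.uint8);cv2.fillConvexPoly(m,np.round(cv2.convexHull(proj(n,P).astype(np.float32))*256).astype(np.int32),255,cv2.LINE_AA,8);return m/255.
def find(imgs,guess,ztop,red_only=True):
    "x,y of an upright cheese from its red part, by mask overlap"
    ob={}
    for n,i in imgs.items():
        h=cv2.cvtColor(i,cv2.COLOR_BGR2HSV);r=((h[...,0]<8)|(h[...,0]>170))&(h[...,1]>165)&(h[...,2]>50)
        u,v=proj(n,[*guess,ztop])[0].astype(int);w=np.zeros(r.shape,bool);w[max(0,v-24):v+24,u-24:u+24]=1;ob[n]=r&w
    for ns in [[n] for n in imgs]+[list(imgs)]:
        c=lambda p:sum(np.abs(hullm(n,*p,ztop-.016,ztop)-ob[n]).sum() for n in ns)
        g0=np.array(guess);best=minimize(c,g0,method="Nelder-Mead",options=dict(initial_simplex=[g0,g0+[.01,0],g0+[0,.01]]))
        print(ns,np.round(best.x,4),"cost",round(best.fun,1),"pix",[int(ob[n].sum()) for n in ns],[round(hullm(n,*best.x,ztop-.016,ztop).sum()) for n in ns])
    return best.x
E
python3 - <<'E'
from disk import *
im={n:grab(n,n+"5") for n in("top","side")}
c=find(im,[.785,.112],.212)
nb=find(im,place(CAB,[[-.075,.085,0]])[0][:2],.150)
print("neigh expected",place(CAB,[[-.075,.085,0]])[0][:2],"pocket",place(CAB,[[-.075,-.085,0]])[0][:2])
go([c[0],c[1],.27],5.36)
E
```

```text
['top'] [0.7728 0.111 ] cost 115.1 pix [522] [637]
['side'] [0.7766 0.1065] cost 149.8 pix [552] [701]
['top', 'side'] [0.7753 0.1106] cost 268.7 pix [522, 552] [638, 705]
['top'] [0.5957 0.1794] cost 92.5 pix [507] [599]
['side'] [0.5991 0.1779] cost 134.2 pix [707] [841]
['top', 'side'] [0.5958 0.1798] cost 230.7 pix [507, 707] [600, 844]
neigh expected [0.59579167 0.17982644] pocket [0.61166352 0.01056899]
t 14.55 tcp [ 0.72   -0.1649  0.2611] yaw 4.74 F [-0.3 -0.7 -0.2] -> slide [  77.9 -270.   -10.4] roll -0.6
```

Emit:
{"api": "send_rows", "payload": {"slide": [[10,-34,0],[20,-68,0],[30,-102,0],[40,-136,0],[50,-170,0],[60,-204,0],[70,-237,0],[78,-264,0]], "roll": [0,0,0,0,0,0,0,0], "claw": [1,1,1,1,1,1,1,1]}}

```text
t: 15.22
eef_pos: [0.7749, 0.1194, 0.261]
tool_rot: [-0.001, 0.999, 0.048, -0.0]
contact_force: [0.8, 1.2, 0.1]
gripper_width: 1.002
grasp_force: 0.0
```

Emit:
{"api": "send_rows", "payload": {"slide": [[0,0,0],[0,0,0],[0,0,0],[0,0,0],[0,0,0],[0,0,0],[0,0,0],[0,0,0]], "roll": [0,0,0,0,0,0,0,0], "claw": [1,1,1,1,1,1,1,1]}}

```text
t: 15.88
eef_pos: [0.7754, 0.1143, 0.2615]
tool_rot: [0.0, 0.999, 0.046, 0.0]
contact_force: [0.6, 0.1, 1.0]
gripper_width: 1.0
grasp_force: 0.0
```

```bash
python3 - <<'E'
from h import *
go([.7755,.1106,.183],5.36)
E
```

```text
t 15.88 tcp [0.7754 0.1143 0.2615] yaw 5.31 F [0.6 0.1 1. ] -> slide [-0.3  3.7 78.5] roll -0.1
```

Emit:
{"api": "send_rows", "payload": {"slide": [[0,4,10],[0,4,25],[0,4,40],[0,4,55],[0,4,68],[0,4,76],[0,4,78],[0,4,78]], "roll": [0,0,0,0,0,0,0,0], "claw": [1,1,1,1,1,1,1,1]}}

```text
t: 16.55
eef_pos: [0.7755, 0.1109, 0.1825]
tool_rot: [0.0, 0.999, 0.047, -0.001]
contact_force: [0.2, -0.1, 0.6]
gripper_width: 1.0
grasp_force: 0.0
```

Emit:
{"api": "send_rows", "payload": {"slide": [[0,0,0],[0,0,0],[0,0,0],[0,0,0],[0,0,0],[0,0,0],[0,0,0],[0,0,0]], "roll": [0,0,0,0,0,0,0,0], "claw": [0.9,0.8,0.6,0.6,0.6,0.6,0.6,0.6], "force": 30}}

```text
t: 17.22
eef_pos: [0.7764, 0.1111, 0.1848]
tool_rot: [-0.0, 0.999, 0.047, 0.001]
contact_force: [-0.3, -0.2, 6.2]
gripper_width: 0.714
grasp_force: 33.5
```

Emit:
{"api": "send_rows", "payload": {"slide": [[0,0,-5],[0,0,-12],[0,0,-20],[0,0,-28],[0,0,-36],[0,0,-40],[0,0,-40],[0,0,-40]], "roll": [0,0,0,0,0,0,0,0], "claw": [0.6,0.6,0.6,0.6,0.6,0.6,0.6,0.6]}}

```text
t: 17.88
eef_pos: [0.7758, 0.1111, 0.2237]
tool_rot: [-0.0, 0.999, 0.047, 0.0]
contact_force: [0.3, -0.7, -2.2]
gripper_width: 0.716
grasp_force: 33.0
```

```bash
python3 - <<'E'
from disk import *
o=bot.get_obs();im={"side":grab("side","side6")}
find(im,o["eef_pos"][:2],o["eef_pos"][2]+.030)
go([.6117,.0106,.20],5.36)
E
```

```text
['side'] [0.7718 0.1083] cost 225.6 pix [511] [737]
['side'] [0.7718 0.1083] cost 225.6 pix [511] [737]
t 17.93 tcp [0.7756 0.111  0.223 ] yaw 5.36 F [-0.4  0.5 -1.7] -> slide [-172.5   84.6   23.1] roll -0.0
```

Emit:
{"api": "send_rows", "payload": {"slide": [[-15,7,0],[-35,17,0],[-60,29,0],[-88,43,0],[-116,57,0],[-142,70,0],[-162,80,10],[-172,85,20]], "roll": [0,0,0,0,0,0,0,0], "claw": [0.6,0.6,0.6,0.6,0.6,0.6,0.6,0.6]}}

```text
t: 18.6
eef_pos: [0.6101, 0.0078, 0.2034]
tool_rot: [0.001, 0.999, 0.046, -0.0]
contact_force: [-0.2, -0.2, -1.8]
gripper_width: 0.715
grasp_force: 33.0
```

Emit:
{"api": "send_rows", "payload": {"slide": [[0,0,5],[0,0,12],[0,0,20],[0,0,30],[0,0,40],[0,0,46],[0,0,50],[0,0,50]], "roll": [0,0,0,0,0,0,0,0], "claw": [0.6,0.6,0.6,0.6,0.6,0.6,0.6,0.6]}}

```text
t: 19.27
eef_pos: [0.6119, 0.0105, 0.1519]
tool_rot: [-0.0, 0.999, 0.047, -0.001]
contact_force: [-0.8, -0.4, -1.5]
gripper_width: 0.716
grasp_force: 33.0
```

```bash
python3 - <<'E'
from h import *
go([.6117,.0106,.122],5.36)
E
```

```text
t 19.27 tcp [0.6119 0.0105 0.1519] yaw 5.38 F [-0.8 -0.4 -1.5] -> slide [-0.1 -0.1 29.9] roll 0.0
```

Emit:
{"api": "send_rows", "payload": {"slide": [[0,0,5],[0,0,10],[0,0,15],[0,0,19],[0,0,21],[0,0,23],[0,0,25],[0,0,26]], "roll": [0,0,0,0,0,0,0,0], "claw": [0.6,0.6,0.6,0.6,0.6,0.6,0.6,0.6]}}

```text
t: 19.93
eef_pos: [0.6132, 0.0104, 0.1278]
tool_rot: [-0.0, 0.999, 0.047, 0.001]
contact_force: [0.9, -0.6, -1.8]
gripper_width: 0.717
grasp_force: 33.2
```

Emit:
{"api": "send_rows", "payload": {"slide": [[0,0,1],[0,0,2],[0,0,3],[0,0,4],[0,0,4],[0,0,4],[0,0,4],[0,0,4]], "roll": [0,0,0,0,0,0,0,0], "claw": [0.6,0.6,0.6,0.6,0.6,0.6,0.6,0.6]}}

```text
t: 20.6
eef_pos: [0.613, 0.0105, 0.1236]
tool_rot: [-0.0, 0.999, 0.047, 0.001]
contact_force: [5.3, 0.6, -0.3]
gripper_width: 0.714
grasp_force: 33.2
```

Emit:
{"api": "send_rows", "payload": {"slide": [[1,0,0],[1,0,1],[1,0,2],[1,0,3],[1,0,3],[1,0,3],[1,0,3],[1,0,3]], "roll": [0,0,0,0,0,0,0,0], "claw": [0.6,0.6,0.6,0.6,0.6,0.6,0.6,0.6]}}

```text
t: 21.27
eef_pos: [0.6144, 0.0106, 0.1226]
tool_rot: [0.0, 0.999, 0.047, 0.001]
contact_force: [-0.1, -0.1, 13.4]
gripper_width: 0.715
grasp_force: 34.7
```

On the floor: 13 N upwards at the expected height. Opening and lifting away.

Emit:
{"api": "send_rows", "payload": {"slide": [[0,0,-2],[0,0,-2],[0,0,-2],[0,0,-2],[0,0,-2],[0,0,-2],[0,0,-2],[0,0,-2]], "roll": [0,0,0,0,0,0,0,0], "claw": [0.75,0.8,0.85,0.9,0.95,1,1,1]}}

```text
t: 21.93
eef_pos: [0.6133, 0.0104, 0.1221]
tool_rot: [0.0, 0.999, 0.047, -0.0]
contact_force: [0.6, -0.2, 0.3]
gripper_width: 1.003
grasp_force: 0.0
```

Emit:
{"api": "send_rows", "payload": {"slide": [[0,0,-10],[0,0,-22],[0,0,-40],[0,0,-60],[0,0,-80],[0,0,-100],[0,0,-120],[0,0,-120]], "roll": [0,0,0,0,0,0,0,0], "claw": [1,1,1,1,1,1,1,1]}}

```text
t: 22.6
eef_pos: [0.6161, 0.0108, 0.2485]
tool_rot: [-0.0, 0.999, 0.047, 0.004]
contact_force: [1.0, -0.4, -0.2]
gripper_width: 0.999
grasp_force: 0.0
```

Emit:
{"api": "send_rows", "payload": {"slide": [[-5,30,0],[-10,60,0],[-15,90,0],[-20,125,0],[-25,160,0],[-30,195,0],[-35,220,0],[-35,220,0]], "roll": [0,0,0,0,0,0,0,0], "claw": [1,1,1,1,1,1,1,1]}}

```text
t: 23.27
eef_pos: [0.5972, -0.2203, 0.2429]
tool_rot: [0.002, 0.999, 0.042, -0.0]
contact_force: [-0.1, 0.2, -0.9]
gripper_width: 1.001
grasp_force: 0.0
```

```bash
python3 - <<'E'
from disk import *
im={n:grab(n,n+"7") for n in("top","side")}
for y in(-.085,.085):
    p=place(CAB,[[-.075,y,0]])[0][:2];print(p);find(im,p,.150)
a=im["top"][110:260,130:330];b=im["side"][140:290,190:390]
cv2.imwrite("pics/end.png",cv2.resize(np.hstack([a,b]),(800,300),interpolation=cv2.INTER_CUBIC))
go([0,0,0])
E
```

```text
[0.61166352 0.01056899]
['top'] [0.611  0.0101] cost 78.3 pix [497] [575]
['side'] [0.6152 0.007 ] cost 118.5 pix [556] [673]
['top', 'side'] [0.6124 0.0103] cost 200.5 pix [497, 556] [576, 676]
[0.59579167 0.17982644]
['top'] [0.5982 0.1799] cost 95.5 pix [505] [599]
['side'] [0.6013 0.1778] cost 129.9 pix [709] [839]
['top', 'side'] [0.5981 0.1801] cost 230.0 pix [505, 709] [600, 844]
t 23.37 tcp [ 0.5987 -0.2134  0.2428] yaw 5.18 F [0.2 0.9 0.3] -> slide [-577.1 -266.7  242.5] roll None
```

View pics/end.png

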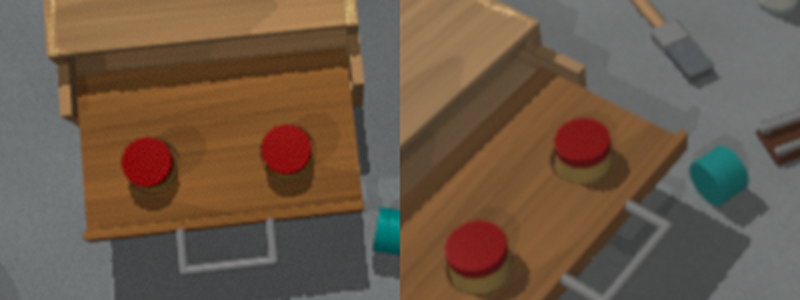

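The end crop shows both cheeses seated wax up in their pockets with the tray out; brush and cradle are in place. The other cheese reads about 2 mm further in, so I'll check for tray shift and whether the jar moved.

```bash
python3 - <<'E'
import cv2,numpy as np
g=lambda f:cv2.imread(f"pics/{f}.png",0).astype(np.float32)
a,b=g("top5"),g("top7")
def sh(a,b,x0,x1,y0,y1):
    A,B=a[y0:y1,x0:x1],b[y0:y1,x0:x1];return np.round(cv2.phaseCorrelate(A,B,cv2.createHanningWindow(A.shape[::-1],cv2.CV_32F)),2)
print("handle",[sh(a,b,*w) if 0 else w for w in[]],sh(a,b,212,276,216,256),"neigh",sh(a,b,185,225,172,212))
s0,s7,t0=g("side0"),g("side7"),g("top0")
print("jar side",sh(s0,s7,360,400,105,155),"brush side",sh(s0,s7,295,355,125,185))
def bar(f):
    i=g(f);c=i[225:258,235:250].mean(1);return 225+np.argmax(c)
print(bar("top1"),bar("top5"),bar("top7"))
E
```

```text
Traceback (most recent call last):
ValueError: setting an array element with a sequence. The requested array has an inhomogeneous shape after 1 dimensions. The detected shape was (2,) + inhomogeneous part.
```

```bash
python3 - <<'E'
import cv2,numpy as np
g=lambda f:cv2.imread(f"pics/{f}.png",0).astype(np.float32)
def sh(f,h,x0,x1,y0,y1):
    A,B=g(f)[y0:y1,x0:x1],g(h)[y0:y1,x0:x1];d,r=cv2.phaseCorrelate(A,B,cv2.createHanningWindow(A.shape[::-1],cv2.CV_32F));return np.round(d,2),round(r,2)
print("handle",sh("top5","top7",212,276,216,256),sh("top1","top5",230,276,216,256),"neigh",sh("top5","top7",185,225,172,212))
print("jar",sh("side0","side7",360,400,105,155),"brush",sh("side0","side7",295,355,125,185))
E
```

```text
handle (array([ 0.11, -0.86]), 0.87) (array([0.04, 0.16]), 0.9) neigh (array([ 0.29, -1.02]), 0.9)
jar (array([-0.02,  0.07]), 0.91) brush (array([-0.06,  0.07]), 0.9)
```

The tray moved in only about 2 mm (10 mm allowed), and the jar and brush haven't moved. Handing in.

```bash
python3 -c "
from station import bot
print(bot.hand_in())"
```

```text
the job is handed in; nothing more can be done
None
```

The job is handed in with no verdict shown: in the last pictures the cheese is wax up in the free pocket within about 2 mm of centre, the tray is about 2 mm short of its stop (10 mm allowed), the other cheese is still seated, and the brush and jar have not moved.

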